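# Bring the antistatic wand to the bottle on the balance

### The arm

A 6-joint arm with a two-finger parallel gripper is mounted at the origin on the work surface. World frame = base frame: x ahead of the robot, y to its left, z up, the work surface at z = 0. Lengths are in m, angles in rad, forces in N, time in s.
With the tool pointing down it reaches from about 0.425 to 0.95 m from the base axis. Payload 3.5 kg.
Tool frame: the origin (TCP) lies midway between the tips of the shut fingers; the grasp point (between the pads) lies 19 mm behind it; z points along the fingers, y is the line along which they close (so a half turn about z gives the same grasp; the last joint's range is limited). The gripper opens to 85 mm and grips with 20 to 120 N. Pads are 22 mm wide; open, the fingers measure 114 mm over their backs; the gripper's body (76 mm by 85 mm) begins 54 mm behind the grasp point. The pads swing forward as they close: fully open they stand 13 mm farther back than shut.
Start: joints at [1.046, 0.286, 1.577, -0, 1.279, -0.15], TCP at [0.247, 0.628, 0.231] pointing down, gripper open.
Joint ranges: [-2.77, 2.77], [-0.9, 2.22], [0.21, 2.48], [-1.53, 4.67], [0.24, 2.81], [-2.84, 2.84]. Speed limits (rad/s): [2.79, 2.79, 3.14, 3.14, 3.14, 3.14].

### API

Orientations are given as a unit quaternion [x, y, z, w].
In Python, from plant import * gives the robot as it stands.
- The arm moves only by the tool move_arm, never from a script. Its argument "moves" is a list of rows, each a list of 3 entries, a list of its own where there are three numbers: the opening, from 0 (shut) to 1 (fully open), then the shift along the tool's x, y, z in m, then the turn, a rotation vector about the tool's x, y, z in rad. A call has exactly 10 rows; each row shifts and turns the commanded pose from where the row before left it, along the tool's axes as they then stand; what a row does not reach is not made up. A row lasts 1/12 s, in which the tool goes at most 41.7 mm and 7.16 degrees, less where a joint would pass 70% of its speed; a pose out of reach is approached as far as the arm can. A call is refused whole if a number of a shift passes 0.0417 or a number of a turn 0.125, either way. A call with a gripper value outside its range is refused whole. The fingers move at their own pace and stop on an object; "grip_force" is the grip in N (left out, the last holds). Time passes only in rows, so rows that do not move let the fingers close, or fill a call up. It gives the time, the measured TCP pose, the force, the opening and the grip force at its end, in the units of the state.
- get_state(): the state, without advancing time (a new reading comes with each control period).
- read_camera(name): name is "side" or "top" or "wrist"; returns the picture (480x640x3 uint8, red, green, blue); there is no depth.
- camera_params(name): a dict with "fx", "fy", "cx", "cy" (pixels), "k1" (the pictures are not rectified: a ray, as slopes to the right and down, at radius r is drawn at 1 + k1 r^2 times it, then the intrinsics apply), "rvec" (rotation vector, rad) and "tvec" (3), from world to camera coordinates, as OpenCV has them; the wrist camera has in their place "tool_from_camera" (4x4, takes a point from camera to tool coordinates, whose origin is the TCP and whose axes are the flange's). Camera axes: x right, y down, z forward; pixel columns grow to the right and rows downward; lengths in m; the calibration is good to about 2 mm. A picture is of the moment at which its call begins: read the wrist's pose just before it. camera_params takes no time and is no camera call.
- sign_off(): hands the job in; it is judged then, once.
The state is a dict: "time": time; "qpos": joint angles; "dq": joint speeds; "joint_efforts": joint torques, N m; "eef_pos": TCP position; "tcp_rot": TCP orientation; "contact_force": force on the tool from outside, world axes, zero at the start; "wrist_torque": the same for the moment, N m; "opening": opening from 0.0 (shut) to 1.0 (fully open); "finger_force": force on a finger pad.
Only numpy, scipy, OpenCV 4.12 (cv2) and the standard library are available. Lean on these libraries where they do the work, as an engineer would, in place of code of your own. Each camera call takes 0.05 s, during which the arm holds its last target. There are 200 camera calls.

### The job

Take the antistatic wand beside the balance by its upright knob and, with its rod still in, swing it round until it points at the bottle on the pan; keep it steady there for a second. Then pull the rod out against its spring until the ring on the rod is level with the set mark on the side bar. Finish while holding the knob there, with the wand still pointing at the bottle, and leave the bottle and the other glassware where they stand.

Things in the scene. Friction and masses are not known exactly. Their poses are not given: they have to be found in the camera images.
- pivot (a point): the swivel axis of the antistatic wand, at its level rod's height, 100 mm above the table. The frame turns with the wand: x is the direction in which the wand points, z up. The wand: a black barrel 26 mm across, from 40 mm behind to 90 mm ahead of the pivot, with a dark steel rod 12 mm across and white nozzle coming out of it
- wand (a joint): turn of the wand about its vertical axis, rad, growing anticlockwise seen from above, range -2.6 to 2.6; its zero is within 0.3 rad of world +x (the stand's own yaw), so take the true direction from pivot or the nozzle. It stays where it is left (friction 0.12 N m, some damping)
- rod (a joint): how far the rod is drawn out of the barrel, in m: 0 = home, full out 0.115. The inner spring always pulls it home: 3.2 N at 0, 80 N/m more as it comes out (7.2 to 10 N at the marks that occur); it springs back when let go
- knob (a point): grip point of the knob, an upright black round pin 16 mm across on the rod, its top 150 mm above the table. The point is on its axis, 134 mm above the table, 145 mm ahead of the pivot plus rod; x = wand direction. Grip from above at any yaw; beneath it are the rod (top at 106 mm) and a collar 19 mm across (top at 108 mm)
- nozzle (a point): tip of the white nozzle (16 mm across) at the rod's outer end, on the rod axis, 35 mm beyond the knob's axis
- ring (a point): the white ring (24 mm across, 4 mm thick) on the rod, with a thin finger towards the side bar: this point is on the rod axis, 100 mm ahead of the pivot with the rod home, just in front of the barrel mouth, 45 mm behind the knob
- mark_tab (a point): the set mark: a brass tab 5 mm long, 16 wide, 10 high, clamped tight on a thin level black bar (8 mm wide, 24 mm to the wand's left of the rod axis, from 50 to 200 mm ahead of the pivot). The point is 26 mm left of the rod axis; x is the wand's direction. It turns with the wand and does not slide
- mark (a joint): where the mark is clamped, in m: the value of rod at which the ring is exactly level with the mark (0.050 to 0.085)
- bottle: glass bottle with black cap, 40 mm across and 90 mm high, about 90 g, standing loose on the balance's round steel pan; origin at the centre of its underside, 56 mm above the table, z up
- balance: fixed black bench balance, 170 mm (its x) by 180 mm (its y) and 46 mm high, with a display strip on its -x side and a round steel pan 110 mm across with its top at 56 mm, centred 25 mm to +x of this origin; origin under the housing's centre, at table height
- vial_a: small loose vial with black cap standing on the table, 30 mm across, 62 mm high, origin at the centre of its underside; bystander
- vial_b: another vial of the same size; bystander
- beaker: loose open glass beaker on the table, 56 mm across, 70 mm high, origin at the centre of its underside; bystander
- stand: fixed stand that carries the wand: dark round foot 96 mm across and 16 mm high with a steel column 20 mm across; origin under the column, on the table. It stands left or right of the balance
There are look-alikes about, which are no part of the job. What is shaped like the bottle but green or red is not meant.

How it is judged:
On the way, in this order (a step that is already met when the one before it is completed fails the run):
1. the held wand points at the bottle and is steady, the rod still in (drawn less than 20 mm) (x of bottle in the frame of pivot above 0.1 m and y of bottle in the frame of pivot between -0.015 and 0.015 m and value of joint rod below 0.02 m and velocity of joint wand between -0.08 and 0.08 rad/s and contact force between the fingers and rod above 1 N), for 0.5 s.
2. the rod is drawn out until its ring is level with the mark, the wand still pointing at the bottle (x of ring in the frame of mark_tab between -0.004 and 0.004 m and y of bottle in the frame of pivot between -0.015 and 0.015 m and x of bottle in the frame of pivot above 0.1 m and velocity of joint rod between -0.01 and 0.01 m/s and velocity of joint wand between -0.08 and 0.08 rad/s and contact force between the fingers and rod above 1 N and contact force between rod and bottle below 0.2 N and distance of bottle from where it was at the start of the episode below 0.015 m and angle between bottle's own z axis and vertical below 0.1 rad and distance of each of vial_a, vial_b, beaker from where it was at the start of the episode below 0.02 m), for 0.5 s.
At the end, for the whole second after the job is handed in: the fingers hold the rod's knob; the ring is within 4 mm of the mark along the wand; the line of the wand passes within 15 mm of the bottle's axis; the rod is still; the wand does not touch the bottle; the bottle stands upright within 15 mm and the other glassware within 20 mm of where they were (all of step 2); the arm keeps its last pose, push and grip.
It fails at once if the bottle on the pan is knocked (moved over 15 mm or tipped) (distance of bottle from where it was at the start of the episode above 0.015 m or angle between bottle's own z axis and vertical above 0.2 rad).
It fails at once if another glass is moved over 20 mm or tipped (distance of any of vial_a, vial_b, beaker from where it was at the start of the episode above 0.02 m or angle between any of vial_a, vial_b, beaker's own z axis and vertical above 0.3 rad).
It also fails if it takes over 51 s, if anything falls off the work surface, if the arm or the gripper's body presses on something with over 40 N, if the wrist force passes 120 N, or if a joint passes its speed limit or range.

## Working session

There is one attempt and no reset: what is moved stays moved. The work goes in short steps, Python scripts to look and compute and a tool call to move; the robot and the scene stay as the last step left them, time stands still between calls to the robot, and variables do not carry over. Pictures are saved under pics/ and viewed, at most 10 in all, crops included, and the job is handed in when it is done.

Besides the shell and the picture viewer there is one more tool, called as name([rows], argument=value, ...), one row to a line, values as JSON. move_arm: Moves the arm, as the interface text tells. Its arguments: {"type":"object","properties":{"moves":{"type":"array"},"grip_force":{"type":"number"}},"required":["moves"]}

```bash
mkdir -p pics; cat > h.py <<'E'
from plant import *
import numpy as np, cv2
from scipy.spatial.transform import Rotation as R
def cam(n,s=None):
    p=camera_params(n)
    if n=='wrist':
        s=s or get_state(); T=np.eye(4); T[:3,:3]=R.from_quat(s['tcp_rot']).as_matrix(); T[:3,3]=s['eef_pos']
        M=T@np.array(p['tool_from_camera']); return p,M[:3,:3],M[:3,3]
    Rm=R.from_rotvec(p['rvec']).as_matrix(); return p,Rm.T,-Rm.T@np.array(p['tvec'])
def ray(c,u,v):
    p,A,o=c
    x=np.array([(u-p['cx'])/p['fx'],(v-p['cy'])/p['fy']]); d=x.copy()
    for _ in range(20): d=x/(1+p['k1']*(d@d))
    r=A@np.array([d[0],d[1],1]); return o,r/np.linalg.norm(r)
def onz(c,u,v,z):
    o,d=ray(c,u,v); return o+d*(z-o[2])/d[2]
def tri(c1,p1,c2,p2):
    o1,d1=ray(c1,*p1);o2,d2=ray(c2,*p2)
    t=np.linalg.lstsq(np.array([d1,-d2]).T,o2-o1,rcond=None)[0]
    a=o1+t[0]*d1;b=o2+t[1]*d2; return (a+b)/2,np.linalg.norm(a-b)
def proj(c,X):
    p,A,o=c; q=A.T@(np.array(X)-o); d=q[:2]/q[2]; d=d*(1+p['k1']*(d@d)); return np.array([p['fx']*d[0]+p['cx'],p['fy']*d[1]+p['cy']])
def save(n,f):
    im=read_camera(n); cv2.imwrite('pics/'+f,im[:,:,::-1]); return im
E
python3 - <<'E'
from h import *
print(get_state())
for n in('top','side'): save(n,n+'0.png'); c=cam(n); print(n,c[2],c[1][:,2],c[0]['fx'])
print(camera_params('wrist'))
E
```

```text
{'time': 0.0, 'qpos': array([ 1.04599684e+00,  2.87176840e-01,  1.57819373e+00,  9.09994889e-06,
        1.27862260e+00, -1.49975902e-01]), 'dq': array([ 0.00066996,  0.00213388, -0.00136133,  0.00123079,  0.0005557 ,
       -0.00088576]), 'joint_efforts': array([-6.12065724e-04, -4.05984950e+01, -2.92626590e+01, -1.32051455e-04,
        5.69854121e-03, -2.82560002e-07]), 'eef_pos': array([0.24673918, 0.62756787, 0.22993069]), 'tcp_rot': array([ 1.86317794e-01,  9.82488798e-01, -1.13115277e-03, -4.01424647e-04]), 'contact_force': array([ 0.25270322,  0.27389403, -0.54407054]), 'wrist_torque': array([0.02961037, 0.03864249, 0.02161935]), 'finger_force': 0.0, 'opening': 0.9985135833214152}
top [ 0.40480014 -0.0385368   1.19252708] [ 0.11710326 -0.02876603 -0.99270305] 611.1398810998274
side [ 0.50202295 -0.523835    0.65781308] [ 0.05726574  0.64392581 -0.76294179] 496.5084461843667
{'fx': 380.21571181760373, 'fy': 380.21571181760373, 'cx': 322.69153788380993, 'cy': 238.97746936537888, 'k1': -0.007771894228029474, 'tool_from_camera': array([[-8.27705832e-05, -9.61848346e-01, -2.73583172e-01,
         7.14515138e-02],
       [ 9.99999989e-01, -4.65402176e-05, -1.38919183e-04,
         1.40347973e-03],
       [ 1.20886566e-04, -2.73583181e-01,  9.61848340e-01,
        -1.43088623e-01],
       [ 0.00000000e+00,  0.00000000e+00,  0.00000000e+00,
         1.00000000e+00]])}
```

View pics/top0.png

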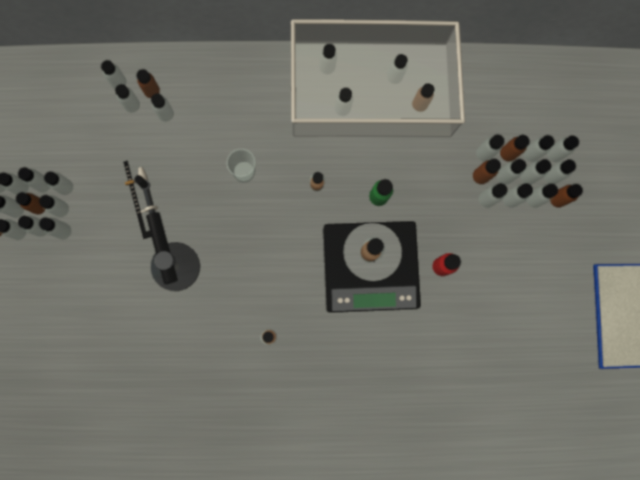

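View pics/side0.png

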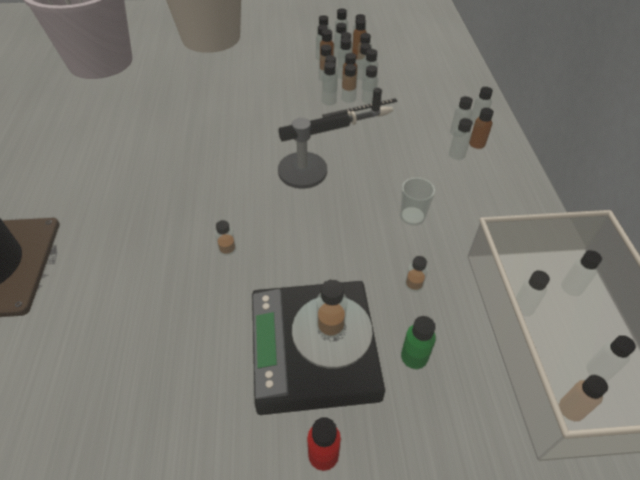

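The top view shows the wand pivot near (163,262), nozzle near (141,172), the bottle on the pan near (373,248) and the beaker at (242,165). In the side view the knob is near (377,92) and the bottle cap near (332,292). I'll zoom in on the wand in both views.

```bash
python3 - <<'E'
import cv2,numpy as np
t=cv2.imread('pics/top0.png')[150:300,110:230]; s=cv2.imread('pics/side0.png')[75:195,265:415]
t=cv2.resize(t,None,fx=4,fy=4,interpolation=2)[:480]; s=cv2.resize(s,None,fx=2,fy=2,interpolation=2)
cv2.imwrite('pics/ct.png',cv2.resize(cv2.imread('pics/top0.png')[150:290,110:210],None,fx=4,fy=4,interpolation=cv2.INTER_CUBIC))
cv2.imwrite('pics/cs.png',cv2.resize(cv2.imread('pics/side0.png')[75:195,265:415],None,fx=5,fy=5,interpolation=cv2.INTER_CUBIC))
E
```

```text
(no output)
```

View pics/ct.png

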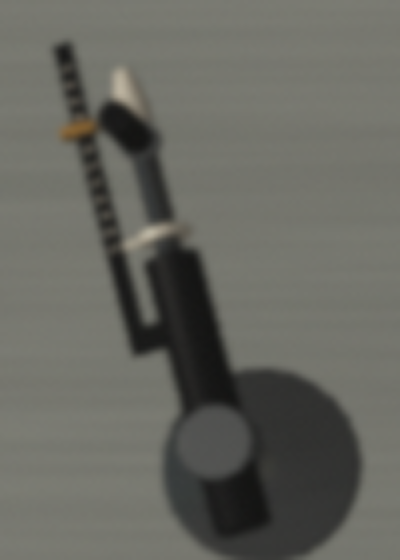

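View pics/cs.png

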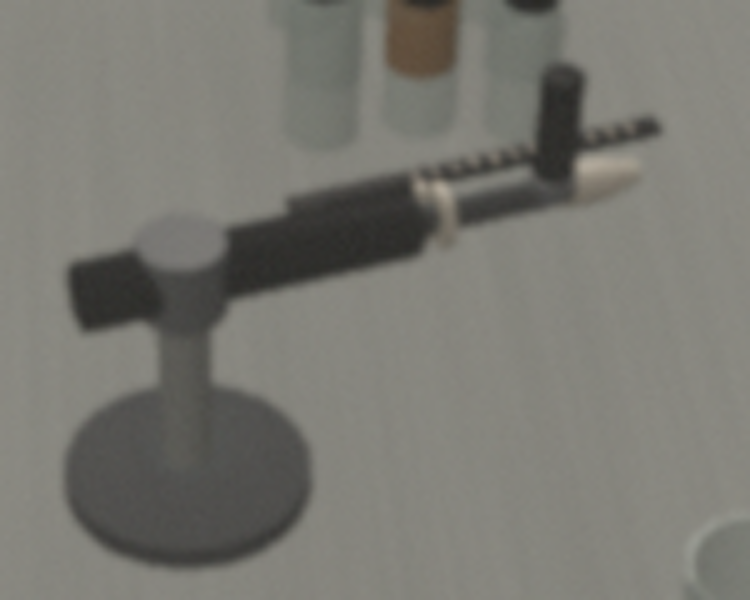

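The crops show the nozzle tip at top (140,167) / side (393,110), and the knob top at (138,178) / (378,90). The brass tab is at top (129.5,182.5) and the column cap at (163.5,260) / (301.4,123.6). Next I triangulate these.

```bash
python3 - <<'E'
from h import *
T=cam('top');S=cam('side')
for n,a,b in [('tip',(140,167),(393,110)),('knobtop',(138,178),(378,90)),('foot',(175.5,266),(302.6,169)),('cap',(163.5,260.3),(301.4,123.6)),('knobbase',(145.75,186),(376,110)),('ring',(152,208),(354,117.4))]:
    print(n,*tri(T,a,S,b))
t=cv2.imread('pics/top0.png');s=cv2.imread('pics/side0.png')
def dark(im,x0,y0,x1,y1,th=45):
    m=(im[y0:y1,x0:x1].max(2)<th).astype('uint8'); n,l,st,ce=cv2.connectedComponentsWithStats(m)
    return [(ce[i]+[x0,y0],st[i]) for i in range(1,n) if st[i][4]>25]
ct=dark(t,362,236,386,258);cs=dark(s,318,280,346,306)
print(ct,cs)
a=ct[0][0];b=cs[0][0];print('bcap',tri(T,a,S,b),onz(T,*a,.139),onz(S,*b,.139))
hsv=cv2.cvtColor(t,40)
m=((hsv[...,0]>8)&(hsv[...,0]<22)&(hsv[...,1]>130)).astype('uint8');m[:,150:]=0;m[:,:110]=0
ys,xs=np.nonzero(m);ys2=ys[(ys>170)&(ys<195)];xs2=xs[(ys>170)&(ys<195)];print('tab',xs2.mean(),ys2.mean(),len(xs2),onz(T,xs2.mean(),ys2.mean(),.1))
E
```

```text
tip [0.70254333 0.24269532 0.09800134] 0.001029672282654747
knobtop [0.66814495 0.23234116 0.14975732] 0.00010031763930731016
foot [0.52807796 0.19109429 0.00825814] 0.0007402487705242038
cap [0.52784718 0.19206441 0.11455938] 0.0016922196044271468
knobbase [0.66538483 0.22804631 0.11005686] 0.004277074874598476
ring [0.62479027 0.21703785 0.1041806 ] 0.002185635209498025
[(array([374.9127907 , 246.09302326]), array([  6,   3,  15,  15, 172], dtype=int32))] []Traceback (most recent call last):
  File "<stdin>", line 11, in <module>
IndexError: list index out of range
```

```bash
python3 - <<'E'
from h import *
T=cam('top');S=cam('side')
t=cv2.imread('pics/top0.png');s=cv2.imread('pics/side0.png')
def dark(im,x0,y0,x1,y1,th=45):
    m=(im[y0:y1,x0:x1].max(2)<th).astype('uint8'); n,l,st,ce=cv2.connectedComponentsWithStats(m)
    return [(ce[i]+[x0,y0],st[i]) for i in range(1,n) if st[i][4]>25]
a=dark(t,362,236,386,258)[0][0];cs=dark(s,318,280,346,306,62);print(cs)
b=cs[0][0];B,e=tri(T,a,S,b);print('bcap',B,e,onz(T,*a,.142),onz(S,*b,.138))
# pan centre check
hsv=cv2.cvtColor(t,40)
m=((hsv[...,0]>8)&(hsv[...,0]<25)&(hsv[...,1]>110)).astype('uint8')
ys,xs=np.nonzero(m[172:195,120:140]);u,v=xs.mean()+120,ys.mean()+172
P=np.array([.528,.1915]);k=np.array([.6681,.2323]);d=np.array([.1745,.0512])+np.array([.1401,.0408]);d/=np.linalg.norm(d);n=np.array([-d[1],d[0]])
X=onz(T,u,v,.1);print('tab',u,v,len(xs),X,(X[:2]-P)@d-.1,(X[:2]-P)@n)
w=B[:2]-P;print('dist',np.linalg.norm(w),'ang',np.degrees(np.arctan2(w[1],w[0])),'wand',np.degrees(np.arctan2(d[1],d[0])))
for q in [(317,178)]: print('vialA',onz(T,*q,.06))
print('vialB',onz(T,268,337,.06),'beaker',onz(T,242,158,.07),'green',onz(T,384,188,.09))
E
```

```text
[(array([331.68725869, 295.59459459]), array([  0,   6,  28,  19, 259], dtype=int32))]
bcap [ 0.54692902 -0.18199127  0.13224308] 0.0006809497856407799 [ 0.54596082 -0.18065579  0.142     ] [ 0.54610012 -0.18578404  0.138     ]
tab 129.57692307692307 181.84615384615384 26 [0.67372206 0.26063391 0.1       ] 0.05926873191261134 0.025453656188690183
dist 0.37397063795357494 ang -87.0986583493165 wand 16.300758680009857
vialA [ 0.68825004 -0.08449177  0.06      ]
vialB [0.38978583 0.00926421 0.06      ] beaker [0.72525535 0.05709573 0.07      ] green [ 0.66145881 -0.20730096  0.09      ]
```

move_arm([
  [1, [0, 0, 0], [0, 0, 0.114]],
  [1, [0, 0, 0], [0, 0, 0.114]],
  [1, [0, 0, 0], [0, 0, 0.114]],
  [1, [0, 0, 0], [0, 0, 0.114]],
  [1, [0, 0, 0], [0, 0, 0.114]],
  [1, [0, 0, 0], [0, 0, 0.114]],
  [1, [0, 0, 0], [0, 0, 0.114]],
  [1, [0, 0, 0], [0, 0, 0.114]],
  [1, [-0.033, 0.0195, 0], [0, 0, 0]],
  [1, [-0.033, 0.0195, 0], [0, 0, 0]],
], grip_force=60)

```text
time: 0.93
eef_pos: [0.3019, 0.5758, 0.2304]
tcp_rot: [0.598, 0.801, -0.001, -0.0]
contact_force: [0.5, -0.3, 0.6]
opening: 1.0
finger_force: 0.0
```

move_arm([
  [1, [-0.033, 0.0195, 0], [0, 0, 0]],
  [1, [-0.033, 0.0195, 0], [0, 0, 0]],
  [1, [-0.033, 0.0195, 0], [0, 0, 0]],
  [1, [-0.033, 0.0195, 0], [0, 0, 0]],
  [1, [-0.033, 0.0195, 0], [0, 0, 0]],
  [1, [-0.033, 0.0195, 0], [0, 0, 0]],
  [1, [-0.033, 0.0195, 0], [0, 0, 0]],
  [1, [-0.033, 0.0195, 0], [0, 0, 0]],
  [1, [-0.033, 0.0195, 0], [0, 0, 0]],
  [1, [-0.033, 0.0195, 0], [0, 0, 0]],
])

```text
time: 1.77
eef_pos: [0.5835, 0.3119, 0.2307]
tcp_rot: [0.6, 0.8, -0.0, -0.0]
contact_force: [0.8, 0.9, 1.2]
opening: 1.004
finger_force: 0.0
```

move_arm([
  [1, [-0.033, 0.0195, 0], [0, 0, 0]],
  [1, [-0.033, 0.0195, 0], [0, 0, 0]],
  [1, [-0.033, 0.0195, 0], [0, 0, 0]],
  [1, [0, 0, 0], [0, 0, 0]],
  [1, [0, 0, 0], [0, 0, 0]],
  [1, [0, 0, 0], [0, 0, 0]],
  [1, [0, 0, 0], [0, 0, 0]],
  [1, [0, 0, 0], [0, 0, 0]],
  [1, [0, 0, 0], [0, 0, 0]],
  [1, [0, 0, 0], [0, 0, 0]],
])

```text
time: 2.6
eef_pos: [0.6659, 0.2359, 0.2316]
tcp_rot: [0.599, 0.801, 0.0, 0.0]
contact_force: [0.2, 0.3, 0.7]
opening: 1.004
finger_force: 0.0
```

```bash
python3 - <<'E'
from h import *
s=get_state();print(s['time'],s['eef_pos'],np.degrees(s['qpos']),s['tcp_rot'])
save('wrist','w1.png');c=cam('wrist',s)
for X in [(.6681,.2323,.15),(.7025,.2427,.1),(.6737,.2606,.1),(.624,.2196,.1)]:print(proj(c,X))
A=R.from_quat(s['tcp_rot']).as_matrix();print(A.T@(np.array([.667,.232,.115])-s['eef_pos']))
E
```

```text
2.6 [0.6659194  0.23594953 0.23157886] [ 1.12980104e+01  2.02972845e+01  8.54198373e+01  3.70329689e-03
  7.42706951e+01 -5.06024408e+00] [5.99322271e-01 8.00507841e-01 9.99242055e-05 4.78153107e-05]
[325.61591023 257.43652012]
[373.11927601 235.6741959 ]
[343.47046869 202.32674791]
[263.9333189  235.74053715]
[-4.09903343e-03 -1.00759173e-04  1.16578661e-01]
```

View pics/w1.png

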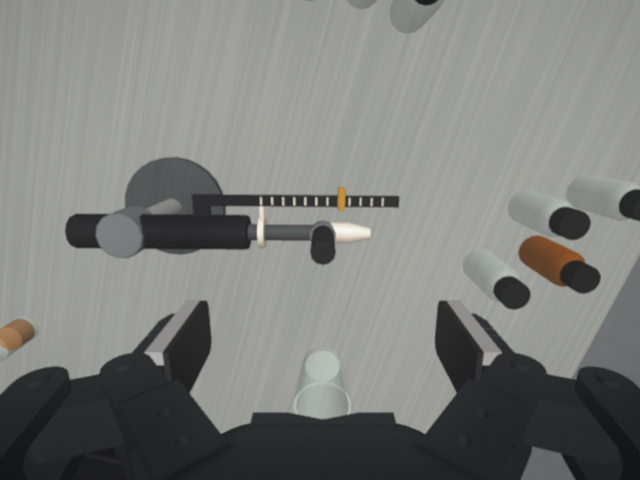

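The wrist view shows the knob top disc near (323,250), the tip at (371,233), the tab at (341,198) and the ring at (262,227). I'll refine the knob position from these.

```bash
python3 - <<'E'
from h import *
c=cam('wrist');T=cam('top');S=cam('side')
im=cv2.imread('pics/w1.png');m=(im.max(2)<45);
for y in range(218,270,4):
  x=np.nonzero(m[y,300:345])[0]; print(y,x.min()+300 if len(x) else 0,x.max()+300 if len(x) else 0,len(x),im[y,323])
for q in [(323,250)]:print(onz(c,*q,.15),tri(c,q,T,(138,178)),tri(c,q,S,(378,90)))
print('tip',onz(c,371,233,.1),'tab',onz(c,341,198.5,.1),onz(c,341,198.5,.107),'ring',onz(c,262,228,.1),'cap',onz(c,121,232,.115))
E
```

```text
218 0 0 0 [153 159 158]
222 0 0 0 [107 106 105]
226 0 0 0 [54 53 53]
230 317 317 1 [47 47 48]
234 314 314 1 [47 48 48]
238 314 317 3 [46 46 47]
242 313 315 2 [55 55 55]
246 0 0 0 [51 52 50]
250 0 0 0 [49 48 49]
254 0 0 0 [48 48 48]
258 0 0 0 [51 50 49]
262 0 0 0 [48 48 48]
266 0 0 0 [149 155 153]
[0.66532539 0.2363181  0.15      ] (array([0.66761269, 0.2340925 , 0.14468881]), np.float64(0.0037687091834336696)) (array([0.66713005, 0.23533919, 0.14766937]), np.float64(0.0032098513453913406))
tip [0.70048931 0.24403045 0.1       ] tab [0.67130489 0.26260677 0.1       ] [0.67064068 0.26367539 0.107     ] ring [0.62133241 0.22483357 0.1       ] cap [0.52742216 0.19823171 0.115     ]
```

move_arm([
  [1, [0, 0, 0.0115], [0, 0, 0]],
  [1, [0, 0, 0.0115], [0, 0, 0]],
  [1, [0, 0, 0.0115], [0, 0, 0]],
  [1, [0, 0, 0.0115], [0, 0, 0]],
  [1, [0, 0, 0.0115], [0, 0, 0]],
  [1, [0, 0, 0.0115], [0, 0, 0]],
  [1, [0, 0, 0.0115], [0, 0, 0]],
  [1, [0, 0, 0.0115], [0, 0, 0]],
  [1, [0, 0, 0.0115], [0, 0, 0]],
  [1, [0, 0, 0.0115], [0, 0, 0]],
])

```text
time: 3.48
eef_pos: [0.6666, 0.2349, 0.1152]
tcp_rot: [0.6, 0.8, 0.0, 0.0]
contact_force: [-0.1, -0.6, -0.3]
opening: 1.0
finger_force: 0.0
```

move_arm([
  [0, [0, 0, 0], [0, 0, 0]],
  [0, [0, 0, 0], [0, 0, 0]],
  [0, [0, 0, 0], [0, 0, 0]],
  [0, [0, 0, 0], [0, 0, 0]],
  [0, [0, 0, 0], [0, 0, 0]],
  [0, [0, 0, 0], [0, 0, 0]],
  [0, [0, 0, 0], [0, 0, 0]],
  [0, [0, 0, 0], [0, 0, 0]],
  [0, [0, 0, 0], [0, 0, 0]],
  [0, [0, 0, 0], [0, 0, 0]],
])

```text
time: 4.32
eef_pos: [0.6665, 0.2349, 0.1174]
tcp_rot: [0.6, 0.8, -0.0, 0.0]
contact_force: [-2.9, -1.3, 5.7]
opening: 0.168
finger_force: 58.7
```

```bash
python3 - <<'E'
from h import *
s=get_state();print(s)
save('wrist','w2.png')
E
```

```text
{'time': 4.3167, 'qpos': array([ 1.95670986e-01,  4.55795756e-01,  1.57250698e+00, -1.72468350e-04,
        1.11336991e+00, -8.83636652e-02]), 'dq': array([-8.22011723e-04,  7.79334734e-05, -1.63723069e-03, -4.13216037e-04,
       -1.78914255e-03, -2.05219080e-04]), 'joint_efforts': array([-5.49009419e-02, -4.15597773e+01, -2.63785779e+01,  1.03893969e-01,
       -9.33983009e-01, -5.93608827e-03]), 'eef_pos': array([0.66654317, 0.23493712, 0.11741285]), 'tcp_rot': array([ 5.99873303e-01,  8.00095002e-01, -8.14535438e-05,  3.08361426e-05]), 'contact_force': array([-2.88869975, -1.30840167,  5.67657667]), 'wrist_torque': array([-0.26491226,  0.67990103, -0.04459463]), 'finger_force': 58.66362690925598, 'opening': 0.16760702110395842}
```

View pics/w2.png

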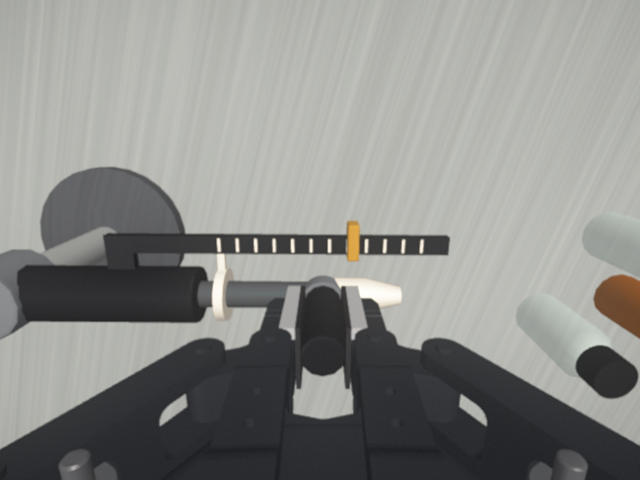

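Gripped: the knob is between the pads at (322,330), and the ring is at (221,293) with the rod home. Next I swing about the pivot, checking the radius after one call.

move_arm([
  [0, [0, 0, -0.001], [0, 0, 0]],
  [0, [-0.0043, -0.0001, 0], [0, 0, 0.03]],
  [0, [-0.0087, -0.0003, 0], [0, 0, 0.06]],
  [0, [-0.0087, -0.0003, 0], [0, 0, 0.06]],
  [0, [-0.0087, -0.0003, 0], [0, 0, 0.06]],
  [0, [-0.0087, -0.0003, 0], [0, 0, 0.06]],
  [0, [-0.0087, -0.0003, 0], [0, 0, 0.06]],
  [0, [-0.0087, -0.0003, 0], [0, 0, 0.06]],
  [0, [0, 0, 0], [0, 0, 0]],
  [0, [0, 0, 0], [0, 0, 0]],
])

```text
time: 5.2
eef_pos: [0.6717, 0.1784, 0.1176]
tcp_rot: [0.744, 0.669, 0.0, 0.0]
contact_force: [-0.8, -0.1, 2.8]
opening: 0.167
finger_force: 58.6
```

```bash
python3 - <<'E'
from h import *
s=get_state();print(s['eef_pos'],s['contact_force'],s['wrist_torque'],s['tcp_rot'])
A=R.from_quat(s['tcp_rot']).as_matrix();P=s['eef_pos'][:2]-.145*A[:2,1];print(P,A.T@s['contact_force'],np.linalg.norm(s['eef_pos'][:2]-[.5273,.1942]),np.degrees(np.arctan2(A[1,1],A[0,1])))
E
```

```text
[0.67169849 0.17843123 0.11756025] [-0.82552204 -0.12409348  2.76090606] [-0.18762264  0.26863217 -0.03104848] [7.43611037e-01 6.68612287e-01 3.47244641e-04 3.37976216e-04]
[0.52751416 0.1937889 ] [-0.2106526  -0.80506512 -2.76169943] 0.1452569429153744 -6.079888428741674
```

move_arm([
  [0, [-0.0051, -0.0001, 0], [0, 0, 0.035]],
  [0, [-0.01015, -0.00035, 0], [0, 0, 0.07]],
  [0, [-0.01015, -0.00035, 0], [0, 0, 0.07]],
  [0, [-0.01015, -0.00035, 0], [0, 0, 0.07]],
  [0, [-0.01015, -0.00035, 0], [0, 0, 0.07]],
  [0, [-0.01015, -0.00035, 0], [0, 0, 0.07]],
  [0, [-0.01015, -0.00035, 0], [0, 0, 0.07]],
  [0, [-0.01015, -0.00035, 0], [0, 0, 0.07]],
  [0, [-0.01015, -0.00035, 0], [0, 0, 0.07]],
  [0, [-0.0051, -0.0001, 0], [0, 0, 0.035]],
])

```text
time: 6.03
eef_pos: [0.6356, 0.0963, 0.1177]
tcp_rot: [0.915, 0.404, 0.002, 0.001]
contact_force: [1.8, -1.1, 1.1]
opening: 0.168
finger_force: 58.5
```

```bash
cat >chk.py <<'E'
from h import *
s=get_state();print(s['time'],s['eef_pos'],s['tcp_rot'],s['finger_force'])
A=R.from_quat(s['tcp_rot']).as_matrix();P=s['eef_pos'][:2]-.145*A[:2,1];print(P,A.T@s['contact_force'],np.linalg.norm(s['eef_pos'][:2]-[.5275,.194]),np.degrees(np.arctan2(A[1,1],A[0,1])))
B=np.array([.5465,-.182])-[.5275,.194];k=s['eef_pos'][:2]-[.5275,.194]
print('bottle ang',np.degrees(np.arctan2(B[1],B[0])),'knob ang',np.degrees(np.arctan2(k[1],k[0])))
E
python3 chk.py
```

```text
6.0333 [0.63557305 0.09629247 0.11766476] [0.91459162 0.40437388 0.00174595 0.00093899] 58.52975070476532
[0.52832081 0.19387193] [ 0.42725329  2.09520139 -1.09125019] 0.14569332851425962 -42.29632393558112
bottle ang -87.10719510595528 knob ang -42.1163485286049
```

move_arm([
  [0, [-0.0058, 0.0006, 0], [0, 0, 0.04]],
  [0, [-0.01275, -0.00055, 0], [0, 0, 0.088]],
  [0, [-0.01275, -0.00055, 0], [0, 0, 0.088]],
  [0, [-0.01275, -0.00055, 0], [0, 0, 0.088]],
  [0, [-0.01275, -0.00055, 0], [0, 0, 0.088]],
  [0, [-0.01275, -0.00055, 0], [0, 0, 0.088]],
  [0, [-0.01275, -0.00055, 0], [0, 0, 0.088]],
  [0, [-0.01275, -0.00055, 0], [0, 0, 0.088]],
  [0, [-0.01275, -0.00055, 0], [0, 0, 0.088]],
  [0, [-0.0058, -0.0001, 0], [0, 0, 0.04]],
])

```text
time: 6.87
eef_pos: [0.5353, 0.0481, 0.1177]
tcp_rot: [1.0, 0.024, 0.002, 0.001]
contact_force: [0.9, -2.1, -0.1]
opening: 0.17
finger_force: 58.5
```

move_arm([
  [0, [0, 0, 0], [0, 0, 0]],
  [0, [0, 0, 0], [0, 0, 0]],
  [0, [0, 0, 0], [0, 0, 0]],
  [0, [0, 0, 0], [0, 0, 0]],
  [0, [0, 0, 0], [0, 0, 0]],
  [0, [0, 0, 0], [0, 0, 0]],
  [0, [0, 0, 0], [0, 0, 0]],
  [0, [0, 0, 0], [0, 0, 0]],
  [0, [0, 0, 0], [0, 0, 0]],
  [0, [0, 0, 0], [0, 0, 0]],
])

```text
time: 7.7
eef_pos: [0.5357, 0.0482, 0.1175]
tcp_rot: [1.0, 0.026, 0.0, 0.001]
contact_force: [-0.8, -6.1, 2.4]
opening: 0.167
finger_force: 58.8
```

```bash
python3 chk.py; python3 - <<'E'
from h import *
import numpy as np
s=get_state();c=cam('wrist',s);w=save('wrist','w3.png');t=save('top','t3.png');u=save('side','s3.png')
a=cv2.resize(t[170:330,130:410],(700,400));cv2.imwrite('pics/m3.png',np.vstack([w[240-40:,:][:280,:],np.zeros((1,640,3),'uint8'),u[80:399]])[:,:,::-1])
print(proj(c,(.5465,-.182,.146)),proj(c,(.5275,.194,.115)))
E
```

```text
7.7 [0.53566948 0.04818378 0.1175391 ] [9.99658569e-01 2.61166999e-02 3.23967672e-04 7.46749891e-04] 58.82235646247864
[0.52809829 0.19298582] [-1.11952394  6.03471878 -2.35234924] 0.14604489064836756 -87.00693166128981
bottle ang -87.10719510595528 knob ang -86.79330750329997
[987.19469649 340.01287162] [-19.63489204 301.67844352]
```

View pics/w3.png

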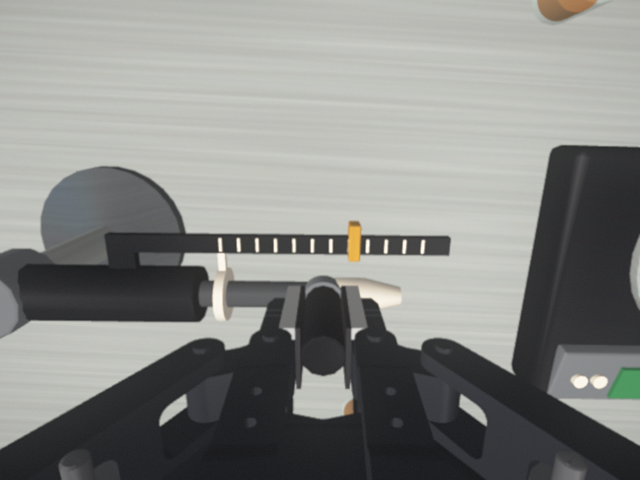

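View pics/s3.png

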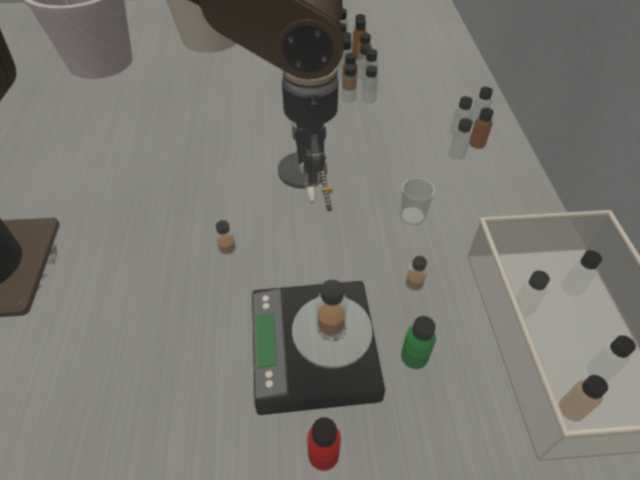

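The wand is level along tool y in the wrist view (barrel row 293), and it points at the bottle. The ring is at (222,292) and the tab at (354,241). The side view shows the glassware in place and the tip at (312,199). Now the pull.

```bash
python3 - <<'E'
from h import *
s=get_state();c=cam('wrist',s);A=R.from_quat(s['tcp_rot']).as_matrix()
w=cv2.imread('pics/w3.png');h=cv2.cvtColor(w,40)
m=((h[...,0]>8)&(h[...,0]<28)&(h[...,1]>110))[215:268,335:375];ys,xs=np.nonzero(m);u,v=xs.mean()+335,ys.mean()+215;print(u,v,xs.min()+335,xs.max()+335)
f=lambda p,z:(A.T@(onz(c,*p,z)-s['eef_pos']))
print('tab',f((u,v),.1),f((u,v),.105),'ringfinger',f((222,260),.1),'ring',f((222.5,294),.1),'tip',f((401,295),.1))
print('side tip',onz(cam('side'),312,199,.1))
E
```

```text
353.9873684210526 241.13473684210527 348 360
tab [0.02151481 0.01169581 0.01760786] [0.02297724 0.01126848 0.0126082 ] ringfinger [ 0.01276177 -0.04706902  0.01751247] ring [-0.00371916 -0.0480463   0.01749977] tip [-0.00426497  0.03387613  0.01762407]
side tip [0.53547821 0.0199546  0.1       ]
```

move_arm([
  [0, [0, 0.002, 0], [0, 0, 0]],
  [0, [0, 0.004, 0], [0, 0, 0]],
  [0, [0, 0.006, 0], [0, 0, 0]],
  [0, [0, 0.006, 0], [0, 0, 0]],
  [0, [0, 0.006, 0], [0, 0, 0]],
  [0, [0, 0.006, 0], [0, 0, 0]],
  [0, [0, 0.006, 0], [0, 0, 0]],
  [0, [0, 0.006, 0], [0, 0, 0]],
  [0, [0, 0.004, 0], [0, 0, 0]],
  [0, [0, 0.002, 0], [0, 0, 0]],
])

```text
time: 8.68
eef_pos: [0.5373, 0.0014, 0.1173]
tcp_rot: [1.0, 0.025, -0.0, -0.002]
contact_force: [1.2, 7.9, 3.0]
opening: 0.168
finger_force: 59.0
```

```bash
python3 chk.py; python3 - <<'E'
from h import *
save('wrist','w4.png')
E
```

```text
8.6833 [0.53729047 0.00139753 0.11728727] [ 9.99689585e-01  2.48633148e-02 -1.28469593e-04 -1.59149848e-03] 58.993661999702454
[0.53008241 0.14621752] [ 1.62649873 -7.86325948 -3.00463838] 0.1928511505480222 -87.1505929643334
bottle ang -87.10719510595528 knob ang -87.09001517735213
```

View pics/w4.png

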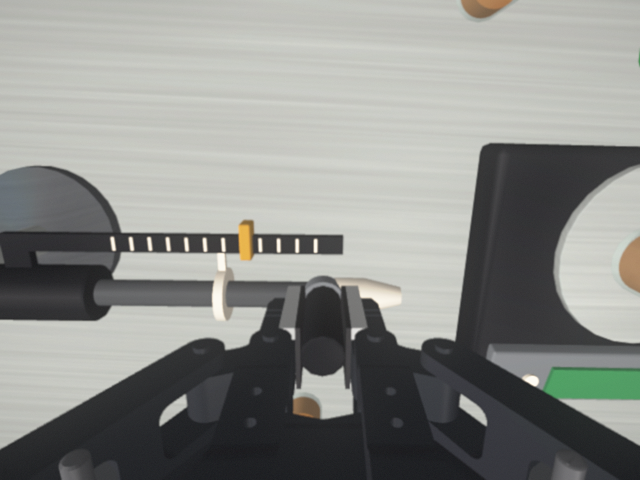

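The tab is now at (247,240) and the ring finger at (222,262), with the wand level. About 11 mm remains; computing it now.

```bash
cat > m.py <<'E'
from h import *
import sys
s=get_state();c=cam('wrist',s);A=R.from_quat(s['tcp_rot']).as_matrix()
w=cv2.cvtColor(read_camera('wrist'),cv2.COLOR_RGB2BGR);cv2.imwrite('pics/'+sys.argv[1],w)
h=cv2.cvtColor(w,40);m=((h[...,0]>8)&(h[...,0]<28)&(h[...,1]>110))
m[:215]=0;m[268:]=0;m[:,:200]=0;m[:,380:]=0
for y in range(220,262,5):
    x=np.nonzero(m[y])[0]
    if len(x): print(y,x.min(),x.max(),[int(q) for q in w[y,x.min():x.max()+1,2]])
for y in (256,260,264,268,276): 
    x=np.nonzero(w[y,200:240].min(1)>150)[0]+200; print('finger',y,x.min() if len(x) else 0,x.max() if len(x) else 0)
f=lambda p,z:(A.T@(onz(c,*p,z)-s['eef_pos']))[1]
ys,xs=np.nonzero(m);u,v=xs.mean(),ys.mean();print(u,v,'tab y',f((u,v),.105),f((u,v),.1),'finger',f((222,262),.1))
E
python3 m.py w5.png
```

```text
225 238 251 [215, 214, 210, 207, 207, 208, 208, 208, 205, 191, 159, 136, 129, 129]
230 238 251 [229, 234, 233, 233, 232, 233, 234, 233, 233, 227, 194, 153, 134, 131]
235 237 251 [127, 227, 238, 234, 233, 233, 234, 233, 234, 233, 230, 204, 162, 135, 115]
240 238 250 [189, 229, 235, 233, 233, 233, 234, 234, 233, 231, 213, 172, 138]
245 238 251 [153, 224, 235, 233, 232, 232, 234, 234, 233, 231, 219, 179, 142, 117]
250 238 251 [126, 217, 235, 234, 233, 232, 233, 234, 234, 233, 225, 191, 150, 127]
255 240 251 [239, 235, 233, 233, 233, 233, 233, 233, 230, 201, 156, 137]
finger 256 200 238
finger 260 200 239
finger 264 200 239
finger 268 200 239
finger 276 200 239
244.6298449612403 239.88565891472868 tab y -0.03533123022519926 -0.036402333858144745 finger -0.0471235665903171
```

move_arm([
  [0, [0, 0.002, 0], [0, 0, 0]],
  [0, [0, 0.003, 0], [0, 0, 0]],
  [0, [0, 0.003, 0], [0, 0, 0]],
  [0, [0, 0.002, 0], [0, 0, 0]],
  [0, [0, 0.0008, 0], [0, 0, 0]],
  [0, [0, 0, 0], [0, 0, 0]],
  [0, [0, 0, 0], [0, 0, 0]],
  [0, [0, 0, 0], [0, 0, 0]],
  [0, [0, 0, 0], [0, 0, 0]],
  [0, [0, 0, 0], [0, 0, 0]],
])

```text
time: 9.62
eef_pos: [0.5377, -0.0087, 0.1172]
tcp_rot: [1.0, 0.025, -0.0, -0.002]
contact_force: [0.3, 8.3, 3.0]
opening: 0.167
finger_force: 59.0
```

```bash
python3 chk.py; python3 m.py w6.png
```

```text
9.6167 [ 0.53767786 -0.00874048  0.11723766] [ 9.99685704e-01  2.50032315e-02 -2.79109003e-04 -1.80357635e-03] 59.043048620224
[0.53042935 0.13607728] [ 0.68957221 -8.25201993 -2.92984234] 0.2029957880894902 -87.13458585156451
bottle ang -87.10719510595528 knob ang -87.12608194935339
225 215 229 [223, 221, 221, 221, 222, 221, 222, 220, 206, 173, 144, 134, 134, 132, 139]
230 215 229 [237, 236, 235, 234, 235, 236, 236, 236, 231, 207, 164, 142, 135, 132, 133]
235 214 228 [177, 229, 236, 236, 235, 236, 235, 236, 236, 234, 219, 177, 146, 132, 116]
240 214 227 [137, 223, 237, 236, 235, 235, 236, 235, 235, 234, 224, 190, 151, 132]
245 214 228 [122, 218, 238, 237, 235, 236, 235, 236, 236, 236, 230, 205, 162, 137, 118]
250 215 228 [160, 225, 236, 235, 235, 236, 236, 236, 236, 233, 216, 176, 146, 130]
255 216 228 [233, 237, 236, 234, 235, 236, 236, 235, 234, 224, 186, 148, 136]
finger 256 200 239
finger 260 200 239
finger 264 200 239
finger 268 200 239
finger 276 200 239
221.5745856353591 239.5985267034991 tab y -0.04513924241347297 -0.04652695767577437 finger -0.04710423628874182
```

View pics/w6.png

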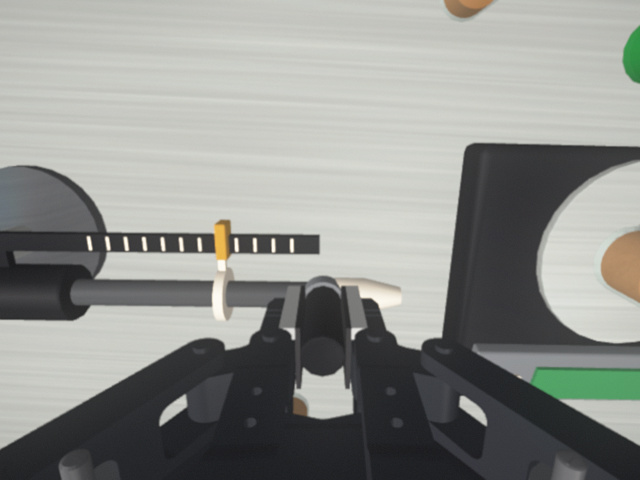

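The tab is at (220,240), level with the ring finger at (222,264). The bottle label's left edge is at (603,262). I'll hold, then check the aim against the bottle.

move_arm([
  [0, [0, 0.0005, 0], [0, 0, 0]],
  [0, [0, 0, 0], [0, 0, 0]],
  [0, [0, 0, 0], [0, 0, 0]],
  [0, [0, 0, 0], [0, 0, 0]],
  [0, [0, 0, 0], [0, 0, 0]],
  [0, [0, 0, 0], [0, 0, 0]],
  [0, [0, 0, 0], [0, 0, 0]],
  [0, [0, 0, 0], [0, 0, 0]],
  [0, [0, 0, 0], [0, 0, 0]],
  [0, [0, 0, 0], [0, 0, 0]],
])

```text
time: 10.5
eef_pos: [0.5377, -0.0092, 0.1172]
tcp_rot: [1.0, 0.025, -0.0, -0.002]
contact_force: [0.8, 7.0, 3.3]
opening: 0.172
finger_force: 59.1
```

```bash
python3 chk.py; python3 - <<'E'
from h import *
s=get_state();c=cam('wrist',s)
w=cv2.cvtColor(read_camera('wrist'),cv2.COLOR_RGB2BGR);h=cv2.cvtColor(w,40);m=((h[...,0]>5)&(h[...,0]<20)&(h[...,1]>90));m[:,:595]=0;m[:225]=0;m[310:]=0
for x in (606,612,620,630,638):
    y=np.nonzero(m[:,x])[0]; print(x,y.min() if len(y) else 0,y.max() if len(y) else 0)
for z in (.056,.07,.09,.1): print(z,proj(c,(.5465,-.182+.02,z)),proj(c,(.5465,-.182,z)))
# camera-side: tip/knob direction in image, world
print(onz(c,222.5,294,.1),onz(c,401,295,.1),onz(c,85,293,.1))
E
```

```text
10.5 [ 0.5376991  -0.00916769  0.11722896] [ 9.99685529e-01  2.50050607e-02 -2.89813294e-04 -1.87241046e-03] 59.05644714832306
[0.53045007 0.13564997] [ 1.10660012 -6.98399039 -3.26964844] 0.20342353252447296 -87.13437958946194
bottle ang -87.10719510595528 knob ang -87.12614231987361
606 251 281
612 243 286
620 238 291
630 233 296
638 232 301
0.056 [597.22406468 254.2526058 ] [631.87874284 255.95188721]
0.07 [615.33714194 262.53873867] [652.22018647 264.33045811]
0.09 [645.78751998 276.47992224] [686.38801021 278.41784855]
0.1 [663.51391592 284.60214809] [706.26078865 286.61943818]
[0.53161263 0.03867063 0.1       ] [ 0.53535095 -0.04302003  0.1       ] [0.5287633  0.10201412 0.1       ]
```

```bash
python3 -c "
from plant import *
print(sign_off())"
```

```text
the job is handed in; nothing more can be done
None
```

I handed the job in with the knob still gripped; sign-off gave no verdict. My last measurements put the ring within about 1 mm of the set mark and the wand's line within about 2 mm of the bottle's axis, and I saw no sign that any glassware had moved.

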